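# Turn the stain-care carousel to the dropper and bolt it

## Robot

A 7-joint arm with a two-finger parallel gripper is mounted at the origin on a cart in front of the work surface, level with it; the furniture and walls round the work are solid. World frame = base frame: x ahead of the robot, y to its left, z up, the work surface at z = 0. Lengths are in m, angles in rad, forces in N, time in s.
With the tool pointing down it reaches from about 0.425 to 0.95 m from the base axis. Payload 4.7 kg.
Tool frame: the origin (TCP) lies between the finger pads; the fingertips stand 19 mm ahead of it and the grasp point (between the pads) is the TCP; z points along the fingers, y is the direction in which the jaws open and shut (so a half turn about z gives the same grasp; the last joint's range is limited). The gripper opens to 85 mm and grips with 20 to 120 N. Pads are 22 mm wide; open, the fingers measure 114 mm over their backs; the gripper's body (76 mm by 85 mm) begins 54 mm behind the grasp point. The pads swing forward as they close: fully open they stand 13 mm farther back than shut.
Start: joints at [-1.286, 0.469, -0.049, 1.532, 0.024, 1.141, -0.082], TCP at [0.208, 0.642, 0.25] pointing down, gripper open.
Joint ranges: [-2.59, 2.59], [-0.33, 1.99], [-1.39, 1.29], [0.1, 2.45], [-1.04, 4.18], [0.21, 1.99], [-2.66, 2.66]. Speed limits (rad/s): [2.57, 2.57, 3.14, 3.14, 3.14, 3.14, 3.14].

## Interface

Orientations are given as a unit quaternion [x, y, z, w].
In Python, from station import bot, imaging, hand_in, nets gives the robot as it stands. The module is installed in compiled form; this text tells all that it offers.
- The arm moves only by the shell command python3 -m creep 'ROWS' [FORCE]. ROWS is JSON, a list that holds one entry, the list of rows, each a list of 7 numbers: the turn, a rotation vector about the tool's x, y, z in rad, then the shift along the tool's x, y, z in m, then the closure, from -1 (fully open) to 1 (shut). A call has exactly 8 rows; each row is the pose to reach, as a shift and turn from the pose commanded when the call began, along the tool's axes at that moment; what a row does not reach only later rows make up. A row lasts 1/12 s, in which the tool goes at most 41.7 mm and 7.16 degrees, less where a joint would pass 70% of its speed; a pose out of reach is approached as far as the arm can. A call with a gripper value outside its range is refused whole. The fingers move at their own pace and stop on an object; FORCE is the grip in N (left out, the last holds). Time passes only in rows, so rows that repeat a pose let the fingers close, or fill a call up. It gives the time, the measured TCP pose, the force and the opening at its end, in the units of the state.
- bot.observe(): the state, without advancing time (a new reading comes with each control period).
- imaging.read_camera(name): name is "side" or "top"; returns (picture, depth): 400x640x3 uint8, red, green, blue; 400x640 float32, m along the optical axis (not along the pixel's ray), 0 where there is no reading.
- imaging.get_calibration(name): a dict with "fx", "fy", "cx", "cy" (pixels), "eye" and "attitude" of the camera in the world. Camera axes: x right, y down, z forward; pixel columns grow to the right and rows downward; lengths in m; the calibration is good to about 2 mm. A picture is of the moment at which its call begins. get_calibration takes no time and is no camera call.
- hand_in(): hands the job in, once; it reports no verdict.
Trained networks look in the newest picture that a camera, given by its name, has taken for a name from the list of things; names that differ only in an ending like _2 or _b are one class to them, and where a whole thing is asked for, a point or a joint stands for the part that bears it (a point fixed in the world has none). Each returns a list of dicts, best first, with "score" (0 to 1); they miss things now and then, are a little off and sometimes report something else, mostly with a low value. They report only what shows in the picture. A call takes as long as a camera call.
- nets.search_frame(name, camera): "xyz" ([x, y, z] in m, in the coordinates of the camera as it stood for that picture, good to about 4 mm: the middle of the surface that is visible of it).
The state is a dict: "time_s": time; "q": joint angles; "qd": joint speeds; "effort": joint torques, N m; "position": TCP position; "tcp_rot": TCP orientation; "contact_force": force on the tool from outside, world axes, zero at the start; "torque": the same for the moment, N m; "opening": finger opening in m.
Only numpy, scipy, OpenCV 4.12 (cv2) and the standard library are available. Lean on these libraries where they do the work, as an engineer would, in place of code of your own. Each camera call takes 0.05 s, during which the arm holds its last target.

## Task

Turn the round carousel by pushing gently against its rubber rim until the little dropper bottle stands at the front, over the arrow on the base, then push the locking bolt all the way down into the notch so that the carousel stays there. Touch only the rim and the bolt knob, never with more than about 20 N, and leave everything else on the table where it is.

Things in the scene. Friction and masses are not known exactly. Their poses are not given: they have to be found in the camera images.
- carousel: Fixed white foot of a turntable, screwed down: round, 240 mm in diameter, 10 mm high. Origin: centre of its underside, on the turning axis; z up. Its own -x is the front, marked by an arrow on the foot's edge. At its own -y side (right) a steel bracket, 30 mm wide, stands 136 to 148 mm from the axis, top at z = 102 mm, and reaches in over the deck to 82 mm from the axis, holding the bolt.
- rim_front (a point): Fixed point near the front of the deck's rim, half-way up (z = 34 mm). The rim is a smooth rubber tyre, radius 110 mm but 6 mm off centre (104 to 116 mm from the axis), z = 20 to 48 mm: press a closed fingertip on it towards the axis (12 to 18 N) and move along it to drag it by friction (coefficient about 0.6, varies). Turning takes 6 to 7 N along the rim; the deck stays where left.
- deck (a joint): Turning angle of the deck in rad: 0 (or any whole turn) when the dropper bottle is exactly at the front; grows counter-clockwise seen from above; turns without end.
- dropper_spot (a point): Middle of the dropper bottle (33 mm in diameter, 102 mm tall, brown glass, black teat), fixed on the deck 52 mm from the turning axis; z = 101 mm. Its axes are parallel to the foot's when the bottle is at the front. Of the five things fixed on the deck only the bottle reaches above z = 103 mm. The deck's top is at z = 50 mm.
- lock_bolt (a joint): How far the locking bolt is pushed down, in m: 0 up, 0.020 fully home. About 3 N of friction; it stays where it is left. After 0.010 its tip meets the deck's white collar (88 to 100 mm from the axis, z = 50 to 68 mm), which has five notches 16 mm wide, one for each thing on the deck.
- bolt_top (a point): Middle of the top face of the bolt's round black knob (28 mm in diameter, 16 mm high), 94 mm from the axis towards the foot's own -y; z = 138 mm up, 118 mm home. The bolt is a vertical steel rod, 10 mm thick, round tip. It enters the notch if the deck is within about 2 degrees of true and, pressed with some 15 N, turns the deck the last bit itself; else it stops after 10 mm.

How it is judged:
By the outcome, as a careful person would: the job done as asked, in the order asked, and still so for the second after the job is handed in, with the robot touching nothing.
It also fails if it takes over 72 s, if anything falls off the work surface, if the arm or the gripper's body presses on something with over 40 N, if the wrist force passes 120 N, or if a joint passes its speed limit or range.

## Working session

There is one attempt and no reset: what is moved stays moved. The work goes in short steps, Python scripts to look and compute and a shell command to move; the robot and the scene stay as the last step left them, time stands still between calls to the robot, and variables do not carry over. Pictures are saved under pics/ and viewed, and the job is handed in when it is done.

```bash
mkdir -p pics; ls; python3 - <<'E'
from station import bot, imaging, nets
import cv2
s=bot.observe()
for k,v in s.items(): print(k,v)
for c in("side","top"):
    print(c,imaging.get_calibration(c))
    p,d=imaging.read_camera(c)
    cv2.imwrite(f"pics/{c}0.png",p[:,:,::-1])
    for n in ("carousel","deck","dropper_spot","lock_bolt","bolt_top"):
        try: print(c,n,nets.search_frame(n,c)[:2])
        except Exception as e: print(n,e)
E
```

```text
pics
time_s 0.0
q [-1.28589013  0.46946431 -0.04862367  1.53370971  0.02408159  1.14099093
 -0.08231285]
qd [ 1.22859209e-03 -4.03768987e-04  1.45769410e-03 -6.28294997e-04
 -1.23663920e-03  1.32370792e-04 -7.03213855e-05]
effort [-8.01936512e-04 -5.10312617e+01 -4.70707112e-02 -2.37714565e+01
  1.06641487e-02  7.53783592e-03 -3.77031398e-06]
position [0.20815671 0.64151996 0.24923937]
tcp_rot [ 1.56241715e-01  9.87718350e-01 -9.84720033e-04 -1.33685781e-04]
contact_force [-0.16398215  0.13194227  0.1144885 ]
torque [-0.03985857  0.01384311  0.0102419 ]
opening 0.08547651790837625
side {'fx': 379.6039813713537, 'fy': 379.6039813713537, 'cx': 320.3809170246401, 'cy': 206.06109149721996, 'eye': array([ 0.12122869, -0.41447924,  0.85355752]), 'attitude': array([ 0.79466901, -0.54828902,  0.14544238, -0.21616389])}
side carousel [{'xyz': [0.0122, 0.0239, 0.913], 'score': 0.64}, {'xyz': [0.0078, 0.0105, 0.9199], 'score': 0.16}]
side deck [{'xyz': [0.0101, 0.0095, 0.9213], 'score': 0.56}]
side dropper_spot [{'xyz': [0.0085, 0.0106, 0.92], 'score': 0.67}]
side lock_bolt [{'xyz': [0.0853, -0.0028, 0.8235], 'score': 0.55}]
side bolt_top [{'xyz': [0.0128, 0.0225, 0.9154], 'score': 0.51}, {'xyz': [0.08, 0.0022, 0.8281], 'score': 0.45}]
top {'fx': 404.9804047171871, 'fy': 404.9804047171871, 'cx': 322.38974677801923, 'cy': 207.6919137793002, 'eye': array([ 0.44681222, -0.24194316,  0.94558934]), 'attitude': array([ 0.70749881, -0.70536797,  0.0348464 , -0.02621414])}
top carousel [{'xyz': [0.0008, -0.0299, 0.8999], 'score': 0.56}]
top deck [{'xyz': [-0.0013, -0.0396, 0.8973], 'score': 0.98}]
top dropper_spot [{'xyz': [0.0899, -0.0206, 0.8147], 'score': 0.61}, {'xyz': [0.0011, -0.0347, 0.902], 'score': 0.57}]
top lock_bolt [{'xyz': [0.0874, -0.024, 0.8139], 'score': 0.61}]
top bolt_top [{'xyz': [0.0878, -0.0255, 0.8137], 'score': 0.58}, {'xyz': [-0.0009, -0.0268, 0.8967], 'score': 0.54}]
```

View pics/side0.png

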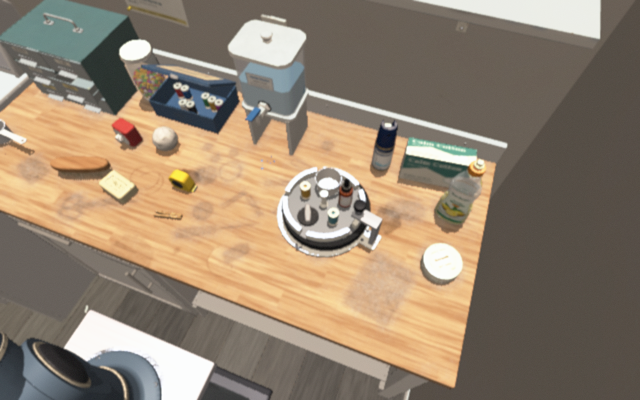

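View pics/top0.png

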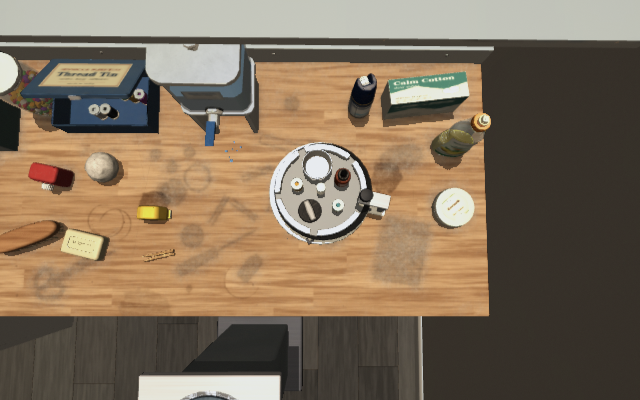

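The side view shows the carousel near (325,208) and the bracket at (370,228). The top view shows the carousel at (320,192), the bottle at (342,177) and the knob at (366,196). Next I'll zoom in and measure.

```bash
cat > h.py <<'E'
import numpy as np, cv2
from scipy.spatial.transform import Rotation as R
from station import bot, imaging, nets
def world(c,p):
    k=imaging.get_calibration(c); return R.from_quat(k['attitude']).apply(p)+k['eye']
def cloud(c,d):
    k=imaging.get_calibration(c); v,u=np.mgrid[:d.shape[0],:d.shape[1]]
    P=np.stack([(u-k['cx'])/k['fx']*d,(v-k['cy'])/k['fy']*d,d],-1)
    W=world(c,P.reshape(-1,3)).reshape(P.shape); W[d==0]=np.nan; return W
def pix(c,w):
    k=imaging.get_calibration(c); p=R.from_quat(k['attitude']).inv().apply(np.asarray(w)-k['eye'])
    return p[...,0]/p[...,2]*k['fx']+k['cx'],p[...,1]/p[...,2]*k['fy']+k['cy']
def rect(c,pic,z,cx,cy,half=0.16,s=0.0006):
    # orthographic picture of plane z: up = +x, left = +y
    n=int(2*half/s); i,j=np.mgrid[:n,:n]
    W=np.stack([cx+half-i*s,cy+half-j*s,np.full(i.shape,z)],-1)
    u,v=pix(c,W.reshape(-1,3)); 
    return cv2.remap(pic,u.reshape(n,n).astype(np.float32),v.reshape(n,n).astype(np.float32),cv2.INTER_CUBIC)
E
python3 - <<'E'
from h import *
for c,n,p in [("side","car",[0.0122,0.0239,0.913]),("side","bolt",[0.0853,-0.0028,0.8235]),("top","car",[0.0008,-.0299,.8999]),("top","bolt",[.0874,-.024,.8139])]: print(c,n,world(c,p))
for c in("side","top"):
    p,d=imaging.read_camera(c); W=cloud(c,d); np.save(f"{c}.npy",W); np.save(c+"p.npy",p)
    for lo,hi in((-.01,.006),(.006,.014),(.044,.056),(.06,.075),(.095,.105),(.13,.145),(.145,.16)):
        m=(W[...,2]>lo)&(W[...,2]<hi)&(np.hypot(W[...,0]-.47,W[...,1]+.24)<.17)
        print(c,lo,m.sum(),np.nanmedian(W[m],0) if m.any() else '')
    cal=(270,350) 
    b=(slice(120,275),slice(255,410)); cv2.imwrite(f"pics/{c}1.png",cv2.resize(p[b][:,:,::-1],None,fx=3.8,fy=3.8,interpolation=cv2.INTER_CUBIC))
E
```

```text
side car [ 0.53371782 -0.26511981  0.05241238]
side bolt [ 0.53945868 -0.34173931  0.14276306]
top car [ 0.55425389 -0.25349563  0.05170037]
top bolt [ 0.54117014 -0.33907197  0.1379319 ]
side -0.01 8716 [ 4.06712750e-01 -2.38240068e-01 -3.48149023e-05]
side 0.006 781 [ 0.48380205 -0.27274324  0.00981914]
side 0.044 2853 [ 0.53689736 -0.25298615  0.0499632 ]
side 0.06 1084 [ 0.52009617 -0.22958768  0.06782265]
side 0.095 406 [ 0.53766113 -0.3581975   0.1016007 ]
side 0.13 140 [ 0.54270189 -0.33930446  0.13764726]
side 0.145 22 [ 0.5858676  -0.2958133   0.14747529]
top -0.01 9809 [ 0.41158005 -0.22731435  0.00046161]
top 0.006 691 [ 0.49994639 -0.18557724  0.01030485]
top 0.044 4362 [ 0.5508893  -0.25186434  0.05043392]
top 0.06 1126 [ 0.52177844 -0.2228071   0.06857267]
top 0.095 404 [ 0.53855907 -0.36238613  0.10182258]
top 0.13 165 [ 0.54477045 -0.33897876  0.13789089]
top 0.145 28 [ 0.58769039 -0.29434965  0.14870527]
```

View pics/top1.png

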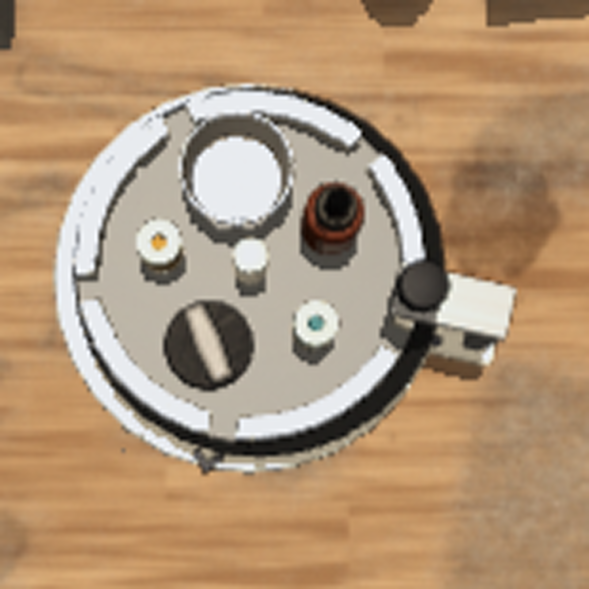

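View pics/side1.png

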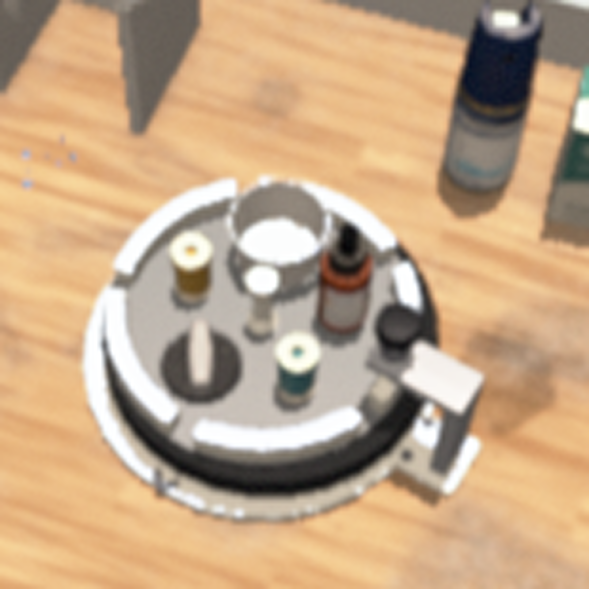

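```bash
cat >> h.py <<'E'
from scipy.optimize import least_squares
def collar(W):
    m=(W[...,2]>.0655)&(W[...,2]<.071)&(np.hypot(W[...,0]-.545,W[...,1]+.248)<.125)
    P=W[m][:,:2]
    def f(c):
        r=np.hypot(*(P-c).T); return np.maximum(r-.100,0)+np.maximum(.088-r,0)
    def g(c):
        r=np.hypot(*(P-c).T); return np.where(r>.1,r-.1,np.where(r<.088,.088-r,0))
    s=least_squares(g,[.545,-.248],loss='soft_l1',f_scale=.001)
    return s.x,P,s.cost
E
python3 - <<'E'
from h import *
for c in("side","top"):
    W=np.load(c+".npy"); a,P,_=collar(W); r=np.hypot(*(P-a).T)
    print(c,"axis",a,len(P),np.percentile(r,[1,5,50,95,99]))
    m=(W[...,2]>.136)&(W[...,2]<.1405)&(np.hypot(W[...,0]-.544,W[...,1]+.339)<.025)
    k=W[m][:,:2]; kc=(k.min(0)+k.max(0))/2; print("knob",kc,k.mean(0),m.sum(),"z",np.median(W[m][:,2])); v=kc-a; print("r",np.hypot(*v),"yaw(frame)",np.degrees(np.arctan2(v[1],v[0]))+90)
    m=(W[...,2]>.144)&(W[...,2]<.155)&(np.hypot(*(W[...,:2]-a).transpose(2,0,1))<.08)
    b=W[m]; print("bottle",b.mean(0),b.max(0),len(b)); v=b[:,:2].mean(0)-a; print("r",np.hypot(*v),"ang",np.degrees(np.arctan2(v[1],v[0])))
p=np.load("topp.npy")
for z in(.01,.068):
    cv2.imwrite(f"pics/r{z}.png",rect("top",p,z,.547,-.247)[:,:,::-1])
E
```

```text
side axis [ 0.56299094 -0.24936868] 881 [0.03084139 0.04967901 0.09347268 0.09976042 0.10108557]
knob [ 0.54316439 -0.3410441 ] [ 0.54255824 -0.34102496] 100 z 0.1378126109748734
r 0.0937948599870306 yaw(frame) -12.203359346081186
bottle [ 0.58545704 -0.29545949  0.14783626] [ 0.5901651  -0.28914878  0.15084356] 22
r 0.05127463672866312 ang -64.01395898275464
top axis [ 0.56471508 -0.24889693] 1224 [0.04698606 0.07674583 0.09406336 0.09977822 0.10070746]
knob [ 0.54479762 -0.34042559] [ 0.54466776 -0.33972545] 121 z 0.1380826076541699
r 0.09367070188625842 yaw(frame) -12.276685727851145
bottle [ 0.5879559  -0.29437871  0.14809499] [ 0.59402568 -0.28859842  0.1522554 ] 32
r 0.05107571209374252 ang -62.93333533049265
```

View pics/r0.01.png

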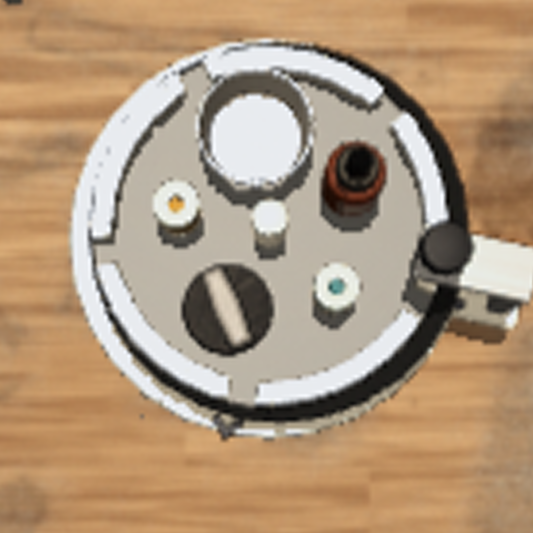

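View pics/r0.068.png

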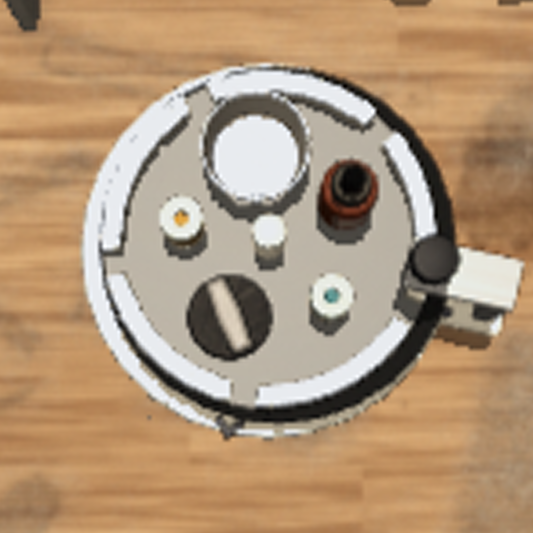

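Axis is about (0.564, -0.249) and the foot yaw about -12.2°. The front lies at 167.8° in the world and the bottle at about -63.5°, so the deck must turn about 129° clockwise. I'll press with a finger's back, close the fingers and keep -y of the tool outward, starting near 212°.

```bash
cat >> h.py <<'E'
AX=np.array([.5640,-.2491])
def rows(pts,q=None,p=None,nd=3):
    """pts: list of (x,y,z,yaw_of_tool_y deg), tool down; prints the relative rows from pose p,q"""
    s=bot.observe(); q=s['tcp_rot'] if q is None else q; p=s['position'] if p is None else p
    R0=R.from_quat(q)
    for x,y,z,w in pts:
        w=np.radians(w); Y=np.array([np.cos(w),np.sin(w),0]); Z=np.array([0,0,-1.]); X=np.cross(Y,Z)
        R1=R.from_matrix(np.stack([X,Y,Z],1))
        print(np.round((R0.inv()*R1).as_rotvec(),3).tolist(), np.round(R0.inv().apply(np.array([x,y,z])-p),nd).tolist())
def polar(r,th,z=.25):
    t=np.radians(th); return (AX[0]+r*np.cos(t),AX[1]+r*np.sin(t),z,th+180)
E
python3 - <<'E'
from h import *
rows([(.44,.30,.25,50),(.5,0,.25,35),polar(.16,212,.25),polar(.16,212,.15)])
E
```

```text
[0.0, -0.0, 0.384] [-0.326, -0.254, 0.0]
[0.0, -0.0, 0.646] [-0.476, -0.521, 0.0]
[0.0, -0.0, 0.699] [-0.51, -0.86, 0.0]
[0.0, -0.0, 0.699] [-0.51, -0.86, 0.1]
```

```bash
R='[0,0,0.38,-0.32,-0.25,0,1]'; python3 -m creep '[[[0,0,0.38,-0.32,-0.25,0,1],[0,0,0.38,-0.32,-0.25,0,1],[0,0,0.38,-0.32,-0.25,0,1],[0,0,0.38,-0.32,-0.25,0,1],[0,0,0.38,-0.32,-0.25,0,1],[0,0,0.38,-0.32,-0.25,0,1],[0,0,0.38,-0.32,-0.25,0,1],[0,0,0.38,-0.32,-0.25,0,1]]]' 60
python3 - <<'E'
from h import *
print(bot.observe()['q'])
rows([(.44,.30,.25,50),(.5,0,.25,35),polar(.16,212,.25),polar(.16,212,.15)])
E
```

```text
time_s: 1.37
position: [0.3956, 0.364, 0.2507]
tcp_rot: [0.34, 0.94, 0.0, 0.0]
contact_force: [0.1, 1.0, 0.4]
opening: 0.0003
[-0.9339814   0.24224825  0.13399149  1.86728844 -0.03748903  1.03359891
  0.09257053]
[0.001, -0.0, 0.005] [-0.075, -0.021, 0.001]
[0.001, -0.0, 0.266] [-0.313, -0.213, 0.0]
[0.001, -0.0, 0.319] [-0.471, -0.516, 0.0]
[0.001, -0.0, 0.319] [-0.471, -0.516, 0.1]
```

```bash
python3 -m creep '[[[0,0,0.05,-0.07,-0.03,0,1],[0,0,0.1,-0.11,-0.06,0,1],[0,0,0.27,-0.31,-0.21,0,1],[0,0,0.27,-0.31,-0.21,0,1],[0,0,0.27,-0.31,-0.21,0,1],[0,0,0.27,-0.31,-0.21,0,1],[0,0,0.27,-0.31,-0.21,0,1],[0,0,0.27,-0.31,-0.21,0,1]]]'
python3 - <<'E'
from h import *
print(bot.observe()['q'])
rows([(.5,0,.25,35),polar(.16,212,.25),polar(.16,212,.15)])
E
```

```text
time_s: 2.03
position: [0.4887, 0.045, 0.2508]
tcp_rot: [0.463, 0.886, 0.001, 0.0]
contact_force: [-0.1, -0.6, 0.9]
opening: -0.0002
[-0.5191751   0.16547499  0.3887766   1.97756549 -0.07450701  1.01079469
  0.51164936]
[0.001, -0.0, -0.004] [-0.043, -0.016, 0.001]
[0.001, -0.0, 0.049] [-0.277, -0.266, 0.0]
[0.001, -0.0, 0.049] [-0.277, -0.266, 0.1]
```

```bash
python3 -m creep '[[[0,0,0,-0.04,-0.03,0,1],[0,0,0.03,-0.277,-0.266,0.0,1],[0,0,0.05,-0.277,-0.266,0.0,1],[0,0,0.05,-0.277,-0.266,0.0,1],[0,0,0.05,-0.277,-0.266,0.0,1],[0,0,0.05,-0.277,-0.266,0.0,1],[0,0,0.05,-0.277,-0.266,0.0,1],[0,0,0.05,-0.277,-0.266,0.0,1]]]'
python3 - <<'E'
from h import *
print(bot.observe()['q'])
rows([polar(.16,212,.15),polar(.16,212,.051)])
E
```

```text
time_s: 2.7
position: [0.4363, -0.2839, 0.2507]
tcp_rot: [0.485, 0.874, 0.0, 0.001]
contact_force: [1.9, 0.3, -0.4]
opening: 0.0001
[-0.02374701  0.2367363   0.62164524  1.92483818 -0.16117497  1.02786048
  1.22567647]
[0.001, 0.001, -0.001] [-0.038, -0.033, 0.101]
[0.001, 0.001, -0.001] [-0.038, -0.033, 0.2]
```

```bash
python3 -m creep '[[[0,0,0,-0.038,-0.033,0.02,1],[0,0,0,-0.038,-0.033,0.2,1],[0,0,0,-0.038,-0.033,0.2,1],[0,0,0,-0.038,-0.033,0.2,1],[0,0,0,-0.038,-0.033,0.2,1],[0,0,0,-0.038,-0.033,0.2,1],[0,0,0,-0.038,-0.033,0.2,1],[0,0,0,-0.038,-0.033,0.2,1]]]'
python3 - <<'E'
from h import *
s=bot.observe(); print(s['q'],s['contact_force'])
rows([polar(.16,212,.051),polar(.13,212,.051),polar(.12,212,.051)],nd=4)
p,d=imaging.read_camera("side"); cv2.imwrite("pics/s2.png",cv2.resize(p[100:300,220:440,::-1],None,fx=3,fy=3))
p,d=imaging.read_camera("top"); cv2.imwrite("pics/t2.png",cv2.resize(p[100:300,220:440,::-1],None,fx=3,fy=3))
E
```

```text
time_s: 3.37
position: [0.4287, -0.3319, 0.0499]
tcp_rot: [0.486, 0.874, -0.0, -0.001]
contact_force: [0.7, -1.6, 0.8]
opening: 0.0003
[ 0.21109255  0.5608504   0.48525509  2.03710552 -0.42590097  0.6431089
  1.53636146] [ 0.67338299 -1.56214801  0.78484438]
[-0.001, -0.001, -0.002] [-0.0015, -0.0014, -0.0011]
[-0.001, -0.001, -0.002] [-0.0015, 0.0286, -0.0011]
[-0.001, -0.001, -0.002] [-0.0014, 0.0386, -0.0011]
```

View pics/s2.png

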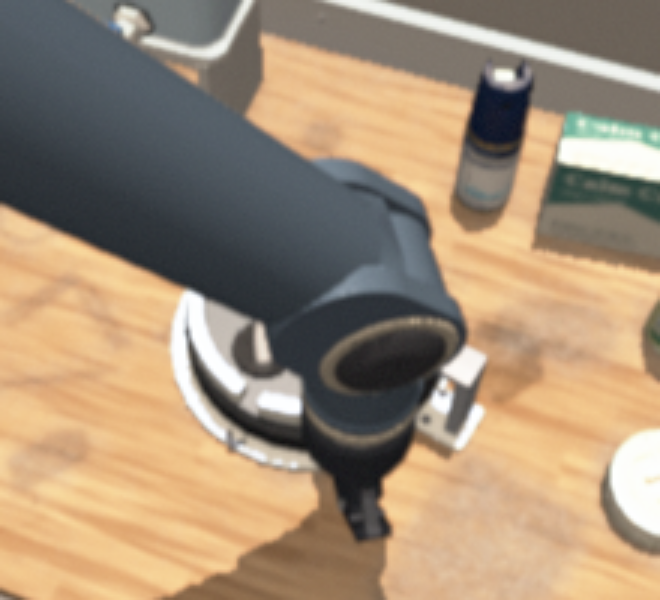

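View pics/t2.png

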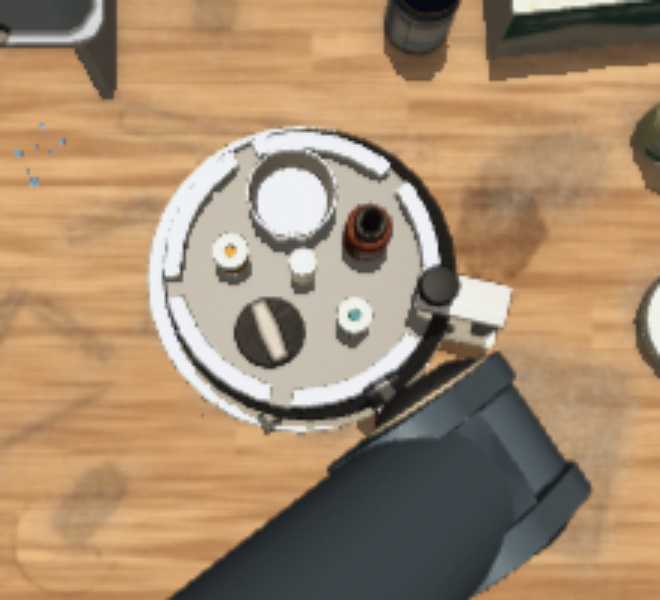

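The pictures show the finger clear of the rim at lower right of the deck, with nothing disturbed. Next I'll read the rim radius around the axis from the saved cloud and the current one.

```bash
python3 - <<'E'
from h import *
for c in("side","top"):
    W=np.load(c+".npy"); v=W[...,:2]-AX; r=np.hypot(v[...,0],v[...,1]); a=np.degrees(np.arctan2(v[...,1],v[...,0]))%360
    m=(W[...,2]>.043)&(W[...,2]<.052)&(r>.098)&(r<.122)
    for t in range(0,360,20):
        k=m&(np.abs(a-t)<10); print(c,t,k.sum(),np.round(np.percentile(r[k],[90,98]),4) if k.sum()>3 else '')
E
```

```text
side 0 0 
side 20 1 
side 40 2 
side 60 0 
side 80 0 
side 100 9 [0.1037 0.1041]
side 120 21 [0.104  0.1047]
side 140 43 [0.1063 0.1071]
side 160 65 [0.1079 0.1087]
side 180 90 [0.1102 0.1118]
side 200 105 [0.1122 0.1131]
side 220 114 [0.1137 0.1144]
side 240 111 [0.1143 0.1153]
side 260 59 [0.1143 0.1152]
side 280 30 [0.114  0.1145]
side 300 48 [0.1124 0.1132]
side 320 28 [0.1102 0.1112]
side 340 0 
top 0 5 [0.1075 0.1075]
top 20 22 [0.1066 0.107 ]
top 40 3 
top 60 0 
top 80 3 
top 100 24 [0.1044 0.1047]
top 120 28 [0.1051 0.1057]
top 140 39 [0.1058 0.1066]
top 160 62 [0.1075 0.1084]
top 180 77 [0.1091 0.1099]
top 200 89 [0.1105 0.1115]
top 220 102 [0.1112 0.1122]
top 240 108 [0.1124 0.1135]
top 260 12 [0.1124 0.1133]
top 280 73 [0.1127 0.1133]
top 300 67 [0.1119 0.1126]
top 320 67 [0.1108 0.1114]
top 340 31 [0.11   0.1107]
```

```bash
python3 -m creep '[[[0,0,0,-0.001,0.02,-0.001,1],[0,0,0,-0.001,0.025,-0.001,1],[0,0,0,-0.001,0.026,-0.001,1],[0,0,0,-0.001,0.0265,-0.001,1],[0,0,0,-0.001,0.027,-0.001,1],[0,0,0,-0.001,0.0275,-0.001,1],[0,0,0,-0.001,0.028,-0.001,1],[0,0,0,-0.001,0.0285,-0.001,1]]]'
```

```text
time_s: 4.13
position: [0.4533, -0.3178, 0.0513]
tcp_rot: [0.486, 0.874, -0.0, -0.0]
contact_force: [-0.4, -0.4, -0.5]
opening: 0.0001
```

```bash
python3 -m creep '[[[0,0,0,0,0.0005,0,1],[0,0,0,0,0.001,0,1],[0,0,0,0,0.0015,0,1],[0,0,0,0,0.002,0,1],[0,0,0,0,0.0025,0,1],[0,0,0,0,0.003,0,1],[0,0,0,0,0.0035,0,1],[0,0,0,0,0.004,0,1]]]'
python3 - <<'E'
from h import *
s=bot.observe(); print(s['position'],s['contact_force'],R.from_quat(s['tcp_rot']).inv().apply(s['contact_force']),np.hypot(*(s['position'][:2]-AX)))
E
```

```text
time_s: 4.8
position: [0.4562, -0.3159, 0.0512]
tcp_rot: [0.486, 0.874, -0.0, -0.0]
contact_force: [-2.5, -2.0, 1.0]
opening: 0.0001
[ 0.45617396 -0.31594673  0.05118349] [-2.45778686 -2.01195342  1.00601521] [-0.40994947 -3.1509598  -1.00206447] 0.12686583466259663
```

```bash
cat >> h.py <<'E'
def st():
    s=bot.observe(); f=R.from_quat(s['tcp_rot']).inv().apply(s['contact_force']); v=s['position'][:2]-AX
    print("t",round(s['time_s'],2),"F tool",np.round(f,2),"r",round(np.hypot(*v),4),"th",round(np.degrees(np.arctan2(v[1],v[0]))%360,2),"z",round(s['position'][2],4))
E
python3 -m creep '[[[0,0,0,0,0.0003,0,1],[0,0,0,0,0.0006,0,1],[0,0,0,0,0.0009,0,1],[0,0,0,0,0.0012,0,1],[0,0,0,0,0.0012,0,1],[0,0,0,0,0.0012,0,1],[0,0,0,0,0.0012,0,1],[0,0,0,0,0.0012,0,1]]]' >/dev/null
python3 -c "
from h import *
st()"
```

```text
t 5.47 F tool [ 0.93 -6.02 -1.22] r 0.1268 th 211.8 z 0.0512
```

```bash
python3 -m creep '[[[0,0,0,0,0.0006,0,1],[0,0,0,0,0.0012,0,1],[0,0,0,0,0.0018,0,1],[0,0,0,0,0.0024,0,1],[0,0,0,0,0.003,0,1],[0,0,0,0,0.003,0,1],[0,0,0,0,0.003,0,1],[0,0,0,0,0.003,0,1]]]' >/dev/null
python3 -c "
from h import *
st()
# arc rows: finger moves clockwise by d deg about the axis, tool-y toward axis; r=commanded radius
r=.1223
for d in (1,2,3,4,5,6,7,8,9,10,12,16,20,24,28,32):
    a=np.radians(d); print(d,'turn z',round(a,4),'x',round(-r*np.sin(a),4),'y',round(r*(1-np.cos(a)),4))
s=bot.observe(); print(R.from_quat(s['tcp_rot']).as_matrix().round(2), s['q'].round(2))"
```

```text
t 6.13 F tool [  0.71 -11.77  -3.75] r 0.1266 th 211.78 z 0.0512
1 turn z 0.0175 x -0.0021 y 0.0
2 turn z 0.0349 x -0.0043 y 0.0001
3 turn z 0.0524 x -0.0064 y 0.0002
4 turn z 0.0698 x -0.0085 y 0.0003
5 turn z 0.0873 x -0.0107 y 0.0005
6 turn z 0.1047 x -0.0128 y 0.0007
7 turn z 0.1222 x -0.0149 y 0.0009
8 turn z 0.1396 x -0.017 y 0.0012
9 turn z 0.1571 x -0.0191 y 0.0015
10 turn z 0.1745 x -0.0212 y 0.0019
12 turn z 0.2094 x -0.0254 y 0.0027
16 turn z 0.2793 x -0.0337 y 0.0047
20 turn z 0.3491 x -0.0418 y 0.0074
24 turn z 0.4189 x -0.0497 y 0.0106
28 turn z 0.4887 x -0.0574 y 0.0143
32 turn z 0.5585 x -0.0648 y 0.0186
[[-0.53  0.85 -0.01]
 [ 0.85  0.53 -0.  ]
 [ 0.   -0.01 -1.  ]] [ 0.16  0.58  0.49  2.01 -0.42  0.66  1.48]
```

```bash
python3 -m creep '[[[0,0,0,0,0.0007,0,1],[0,0,0.0175,0.0021,0.0010,0,1],[0,0,0.0349,0.0043,0.0011,0,1],[0,0,0.0524,0.0064,0.0012,0,1],[0,0,0.0698,0.0085,0.0013,0,1],[0,0,0.0873,0.0107,0.0015,0,1],[0,0,0.1047,0.0128,0.0017,0,1],[0,0,0.1222,0.0149,0.0019,0,1]]]' >/dev/null
python3 -c "
from h import *
st()
s=bot.observe();print(s['q'].round(2))
p,d=imaging.read_camera('top'); cv2.imwrite('pics/t3.png',cv2.resize(p[100:300,220:440,::-1],None,fx=3,fy=3))"
```

```text
t 6.8 F tool [ -6.74 -12.8    0.96] r 0.1264 th 206.19 z 0.0513
[ 0.11  0.57  0.53  2.04 -0.45  0.65  1.37]
```

View pics/t3.png

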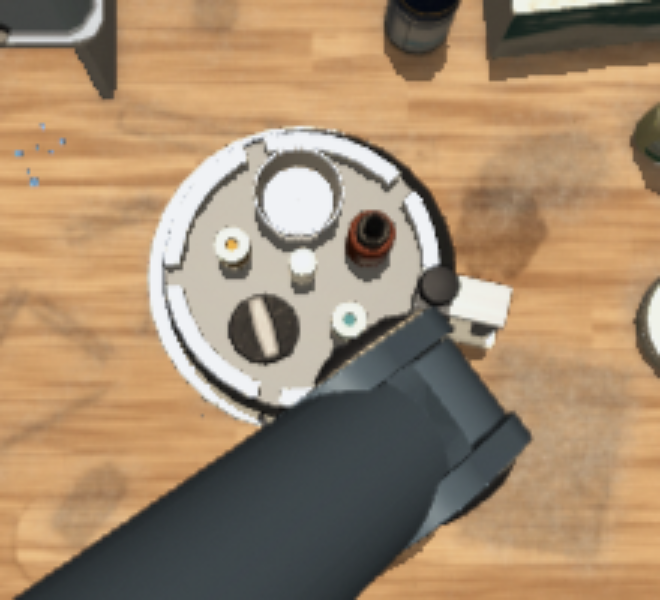

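```bash
python3 -m creep '[[[0,0,0.035,0.0043,0.0005,0,1],[0,0,0.070,0.0085,0.0009,0,1],[0,0,0.105,0.0128,0.0013,0,1],[0,0,0.140,0.017,0.0018,0,1],[0,0,0.175,0.0212,0.0025,0,1],[0,0,0.209,0.0254,0.0033,0,1],[0,0,0.244,0.0296,0.0042,0,1],[0,0,0.279,0.0337,0.0053,0,1]]]' >/dev/null
python3 -c "
from h import *
st()
s=bot.observe();print(s['q'].round(2))"
```

```text
t 7.52 F tool [ -5.93 -14.3   -3.56] r 0.1263 th 189.85 z 0.0512
[ 0.    0.56  0.61  2.1  -0.52  0.64  1.11]
```

```bash
python3 -m creep '[[[0,0,0.035,0.0043,0.0001,0,1],[0,0,0.070,0.0085,0.0003,0,1],[0,0,0.105,0.0128,0.0007,0,1],[0,0,0.140,0.017,0.0012,0,1],[0,0,0.175,0.0212,0.0019,0,1],[0,0,0.209,0.0254,0.0027,0,1],[0,0,0.244,0.0296,0.0036,0,1],[0,0,0.279,0.0337,0.0047,0,1]]]' >/dev/null
python3 -c "
from h import *
st()
s=bot.observe();print(s['q'].round(2))
p,d=imaging.read_camera('top'); cv2.imwrite('pics/t4.png',cv2.resize(p[100:300,220:440,::-1],None,fx=3,fy=3))"
```

```text
t 8.18 F tool [ -6.61 -14.59  -9.2 ] r 0.1264 th 173.43 z 0.051
[-0.12  0.56  0.69  2.14 -0.59  0.64  0.85]
```

View pics/t4.png

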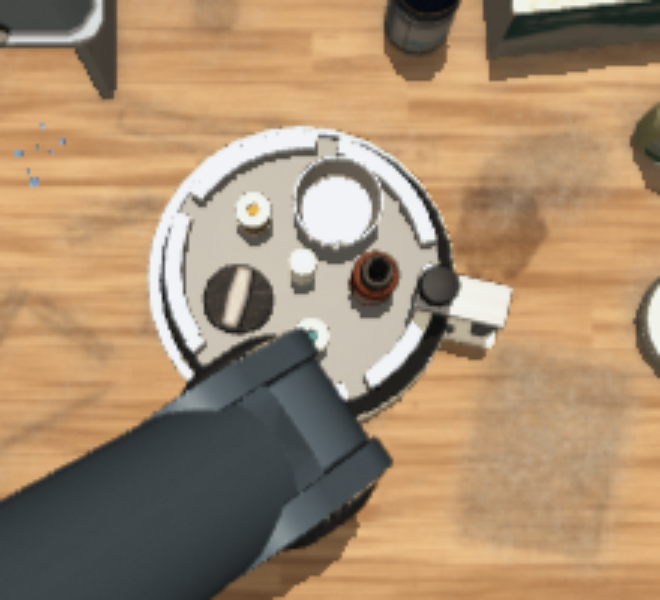

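The deck has followed: the bottle is now at (377,270) in the crop. Vertical load has built up, so I'll ease z a little while continuing.

```bash
python3 -m creep '[[[0,0,0.035,0.0043,0.0001,-0.0005,1],[0,0,0.070,0.0085,0.0003,-0.001,1],[0,0,0.105,0.0128,0.0006,-0.0015,1],[0,0,0.140,0.017,0.0011,-0.002,1],[0,0,0.175,0.0212,0.0018,-0.002,1],[0,0,0.209,0.0254,0.0026,-0.002,1],[0,0,0.244,0.0296,0.0035,-0.002,1],[0,0,0.279,0.0337,0.0046,-0.002,1]]]' >/dev/null
python3 -c "
from h import *
st()
s=bot.observe();print(s['q'].round(2),s['tcp_rot'])"
```

```text
t 8.9 F tool [-4.97 -6.9   0.89] r 0.1257 th 156.6 z 0.052
[-0.25  0.57  0.77  2.16 -0.66  0.66  0.57] [ 0.83501672  0.55020974 -0.0025232  -0.00315385]
```

```bash
python3 -m creep '[[[0,0,0,0,0.0015,0,1],[0,0,0,0.000,0.0025,0,1],[0,0,0.035,0.0043,0.0030,0,1],[0,0,0.070,0.0085,0.0032,0,1],[0,0,0.105,0.0128,0.0036,0,1],[0,0,0.140,0.017,0.0041,0,1],[0,0,0.175,0.0212,0.0048,0,1],[0,0,0.209,0.0254,0.0056,0,1]]]' >/dev/null
python3 -c "
from h import *
st()
s=bot.observe();print(s['q'].round(2))
p,d=imaging.read_camera('top'); cv2.imwrite('pics/t5.png',cv2.resize(p[100:300,220:440,::-1],None,fx=3,fy=3))"
```

```text
t 9.57 F tool [ -6.57 -12.38  -7.1 ] r 0.1256 th 144.75 z 0.0518
[-0.34  0.6   0.82  2.15 -0.71  0.7   0.36]
```

View pics/t5.png

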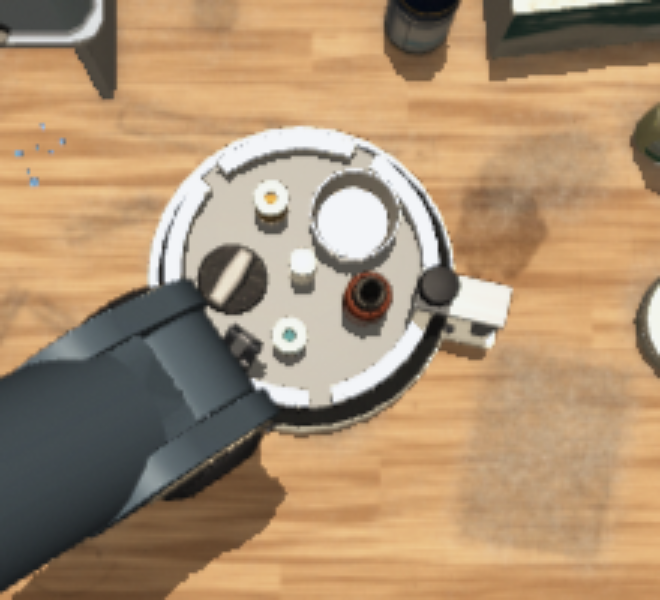

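```bash
python3 -m creep '[[[0,0,0.035,0.0043,0.0006,-0.0005,1],[0,0,0.070,0.0085,0.0010,-0.001,1],[0,0,0.105,0.0128,0.0016,-0.001,1],[0,0,0.140,0.017,0.0021,-0.001,1],[0,0,0.175,0.0212,0.0028,-0.001,1],[0,0,0.209,0.0254,0.0036,-0.001,1],[0,0,0.244,0.0296,0.0045,-0.001,1],[0,0,0.279,0.0337,0.0056,-0.001,1]]]' >/dev/null
python3 -c "
from h import *
st()
s=bot.observe();print(s['q'].round(2),s['tcp_rot'])"
```

```text
t 10.28 F tool [ -6.68 -10.4    0.21] r 0.1258 th 128.49 z 0.0519
[-0.44  0.66  0.89  2.12 -0.78  0.75  0.08] [ 0.94290579  0.33296694 -0.00483429 -0.00618973]
```

```bash
python3 -m creep '[[[0,0,0.02,0.002,0.0012,0,1],[0,0,0.052,0.0064,0.0018,0,1],[0,0,0.087,0.0107,0.0022,0,1],[0,0,0.122,0.0149,0.0027,0,1],[0,0,0.157,0.0191,0.0033,0,1],[0,0,0.192,0.0233,0.0040,0,1],[0,0,0.227,0.0275,0.0049,0,1],[0,0,0.262,0.0317,0.0060,0,1]]]' >/dev/null
python3 -c "
from h import *
st()
s=bot.observe();print(s['q'].round(2))
p,d=imaging.read_camera('top'); cv2.imwrite('pics/t6.png',cv2.resize(p[100:300,220:440,::-1],None,fx=3,fy=3))"
```

```text
t 10.95 F tool [ -5.71 -12.58  -3.34] r 0.126 th 112.96 z 0.0518
[-0.5   0.72  0.95  2.07 -0.84  0.82 -0.19]
```

View pics/t6.png

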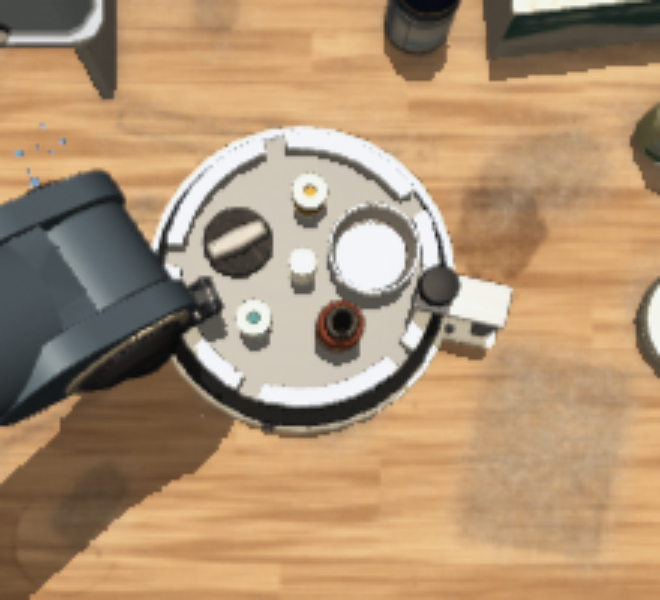

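```bash
cat >> h.py <<'E'
YAW=-12.2
def deck(c="top"):
    """remaining turn (deg, + = CCW) from bottle and from collar notches (72 deg periodic); deck angle = -(that)"""
    p,d=imaging.read_camera(c); W=cloud(c,d); A=AX
    v=W[...,:2]-A; r=np.hypot(v[...,0],v[...,1]); a=np.degrees(np.arctan2(v[...,1],v[...,0]))
    m=(W[...,2]>.143)&(W[...,2]<.156)&(r>.035)&(r<.068)
    if m.sum()>4:
        b=W[m][:,:2].mean(0)-A; ang=np.degrees(np.arctan2(b[1],b[0])); D=(ang-(180+YAW)+180)%360-180
    else: D=np.nan
    # notches: deck-top points (z~.05) at collar radius
    m=(W[...,2]>.045)&(W[...,2]<.062)&(r>.0895)&(r<.0985)
    n=(W[...,2]>.064)&(W[...,2]<.072)&(r>.0885)&(r<.0995)
    best=None
    th=np.arange(0,72,.1); e=lambda x,t:np.abs((x-t+36)%72-36)
    half=np.degrees(.008/.094)
    an,am=a[n],a[m]
    sc=[ (e(an,t)<half).sum()+(e(am,t)>half).sum() for t in th]
    sc=np.array(sc); t0=th[sc<=sc.min()+1]
    t0c=np.degrees(np.angle(np.exp(1j*np.radians(t0*5)).mean()))/5
    N=((t0c-(YAW-90)+36)%72)-36
    print(c,"deck from bottle",round(D,1),"notch offset mod72",round(N,2),"spread",round(np.ptp(t0),1),"pts",len(an),len(am),"minsc",sc.min())
    return p
E
python3 -c "
from h import *
deck('top');deck('side')"
python3 -m creep '[[[0,0,0.035,0.0043,0.0002,0,1],[0,0,0.070,0.0085,0.0004,0,1],[0,0,0.105,0.0128,0.0008,0,1],[0,0,0.140,0.017,0.0013,0,1],[0,0,0.175,0.0212,0.0020,0,1],[0,0,0.209,0.0254,0.0028,0,1],[0,0,0.244,0.0296,0.0037,0,1],[0,0,0.279,0.0337,0.0048,0,1]]]' >/dev/null
python3 -c "
from h import *
st()
s=bot.observe();print(s['q'].round(2))
p=deck('top');deck('side');cv2.imwrite('pics/t7.png',cv2.resize(p[100:300,220:440,::-1],None,fx=3,fy=3))"
```

```text
top deck from bottle 41.1 notch offset mod72 -29.95 spread 0.3 pts 976 167 minsc 43
side deck from bottle 41.8 notch offset mod72 -29.7 spread 0.2 pts 679 104 minsc 48
t 11.77 F tool [ -5.48 -10.23  -0.63] r 0.1263 th 96.55 z 0.0518
[-0.54  0.79  1.01  2.   -0.89  0.9  -0.46]
top deck from bottle 25.4 notch offset mod72 26.52 spread 0.6 pts 980 167 minsc 47
side deck from bottle 25.9 notch offset mod72 26.0 spread 0.2 pts 725 96 minsc 38
```

View pics/t7.png

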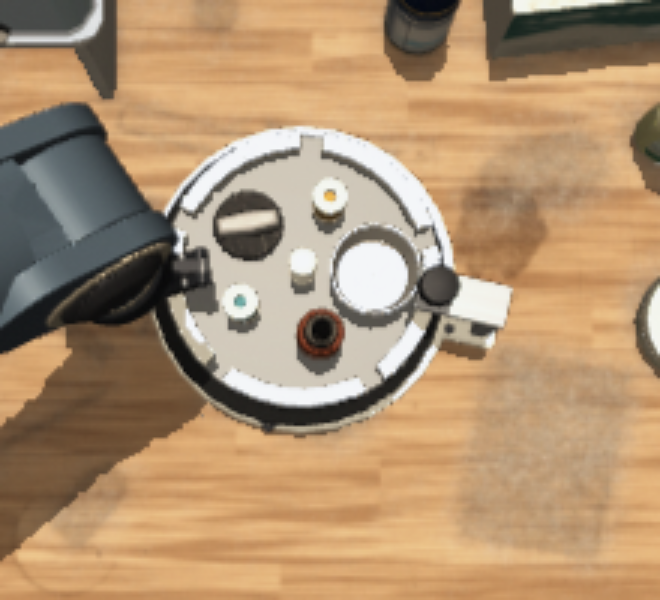

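```bash
python3 -m creep '[[[0,0,0.02,0.002,0.0012,0,1],[0,0,0.052,0.0064,0.0016,0,1],[0,0,0.087,0.0107,0.0019,0,1],[0,0,0.122,0.0149,0.0024,0,1],[0,0,0.157,0.0191,0.0030,0,1],[0,0,0.192,0.0233,0.0037,0,1],[0,0,0.227,0.0275,0.0046,0,1],[0,0,0.262,0.0317,0.0057,0,1]]]' >/dev/null
python3 -c "
from h import *
st()
s=bot.observe();print(s['q'].round(2))
p=deck('top');deck('side')"
```

```text
t 12.53 F tool [-6.53 -9.54 -0.16] r 0.1266 th 81.16 z 0.0519
[-0.55  0.86  1.05  1.92 -0.94  0.97 -0.72]
top deck from bottle 9.9 notch offset mod72 10.67 spread 0.6 pts 1025 145 minsc 41
side deck from bottle 10.9 notch offset mod72 10.15 spread 0.1 pts 722 105 minsc 38
```

```bash
python3 -m creep '[[[0,0,0,0,0.0012,0,1],[0,0,0.020,0.0025,0.0019,0,1],[0,0,0.045,0.0055,0.0022,0,1],[0,0,0.070,0.0085,0.0024,0,1],[0,0,0.095,0.0116,0.0027,0,1],[0,0,0.120,0.0146,0.003,0,1],[0,0,0.145,0.0176,0.0034,0,1],[0,0,0.157,0.0190,0.0036,0,1]]]' >/dev/null
python3 -c "
from h import *
st()
s=bot.observe();print(s['q'].round(2))
p=deck('top');deck('side')"
```

```text
t 13.3 F tool [ -6.52 -10.19  -0.02] r 0.1267 th 71.82 z 0.0519
[-0.54  0.9   1.07  1.87 -0.96  1.01 -0.88]
top deck from bottle 0.2 notch offset mod72 1.18 spread 0.7 pts 1024 128 minsc 32
side deck from bottle 2.8 notch offset mod72 1.56 spread 0.5 pts 725 111 minsc 43
```

```bash
python3 -m creep '[[[0,0,0,0,0.0007,0,1],[0,0,0.006,0.0006,0.0010,0,1],[0,0,0.012,0.0013,0.0010,0,1],[0,0,0.018,0.0019,0.0010,0,1],[0,0,0.023,0.0026,0.0011,0,1],[0,0,0.023,0.0026,0.0011,0,1],[0,0,0.023,0.0026,0.0011,0,1],[0,0,0.023,0.0026,0.0011,0,1]]]' >/dev/null
python3 -c "
from h import *
st()
p=deck('top');deck('side');deck('top');deck('side')"
```

```text
t 14.07 F tool [ -5.29 -11.94  -0.61] r 0.1267 th 70.61 z 0.0519
top deck from bottle -0.7 notch offset mod72 0.25 spread 0.9 pts 1027 130 minsc 36
side deck from bottle 1.5 notch offset mod72 0.05 spread 0.3 pts 725 112 minsc 38
top deck from bottle -0.8 notch offset mod72 0.23 spread 1.1 pts 1029 128 minsc 35
side deck from bottle 1.3 notch offset mod72 0.15 spread 0.5 pts 728 122 minsc 46
```

```bash
python3 -m creep '[[[0,0,0,-0.001,0,0,1],[0,0,0,-0.0018,0,0,1],[0,0,0,-0.0018,-0.002,0,1],[0,0,0,-0.0018,-0.005,0,1],[0,0,0,-0.0018,-0.015,0,1],[0,0,0,-0.0018,-0.03,0,1],[0,0,0,-0.002,-0.03,-0.04,1],[0,0,0,-0.002,-0.03,-0.08,1]]]' >/dev/null
python3 -c "
from h import *
st()
s=bot.observe(); print(s['position'],s['contact_force'],s['q'].round(2))
p=deck('top');deck('side');p=deck('top');deck('side')
cv2.imwrite('pics/t8.png',cv2.resize(p[100:300,220:440,::-1],None,fx=3,fy=3))"
```

```text
t 14.93 F tool [ 26.77  82.67 157.18] r 0.149 th 71.11 z 0.1324
[ 0.61222329 -0.10816626  0.13241971] [   0.35321103  -87.74237569 -156.7110547 ] [-0.64  0.82  1.18  1.82 -0.85  1.12 -1.02]
top deck from bottle -0.6 notch offset mod72 0.1 spread 0.2 pts 1099 135 minsc 37
side deck from bottle 1.6 notch offset mod72 0.05 spread 0.1 pts 744 129 minsc 54
top deck from bottle -0.8 notch offset mod72 0.19 spread 1.1 pts 1089 137 minsc 40
side deck from bottle 0.9 notch offset mod72 0.05 spread 0.1 pts 778 106 minsc 38
```

View pics/t8.png

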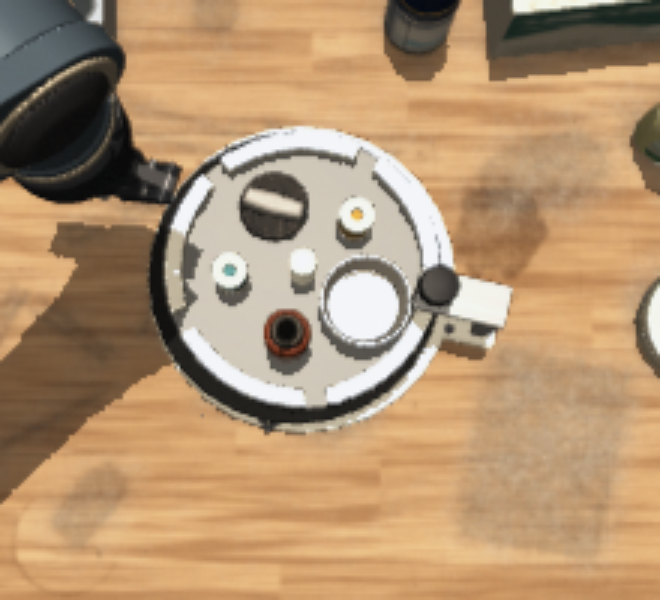

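```bash
python3 -c "
from h import *
st()
s=bot.observe(); print(s['position'],s['contact_force'],s['torque'],s['qd'].round(3),s['effort'].round(1))
p,d=imaging.read_camera('side');cv2.imwrite('pics/s8.png',p[:,:,::-1])
p,d=imaging.read_camera('top');cv2.imwrite('pics/t8b.png',p[:,:,::-1]);st()"
```

```text
t 15.13 F tool [ 0.44  2.63 -1.19] r 0.1487 th 70.35 z 0.1354
[ 0.61400321 -0.10907961  0.13536197] [-0.36461955 -2.64175352  1.18982937] [-0.28054729  0.03857274  0.00064141] [ 0.011  0.02  -0.03   0.017  0.004 -0.009  0.004] [ -1.5 -45.8  16.7 -15.9  -0.4   0.4   0. ]
t 15.23 F tool [ 0.68  1.43 -0.78] r 0.1486 th 70.63 z 0.134
```

View pics/s8.png

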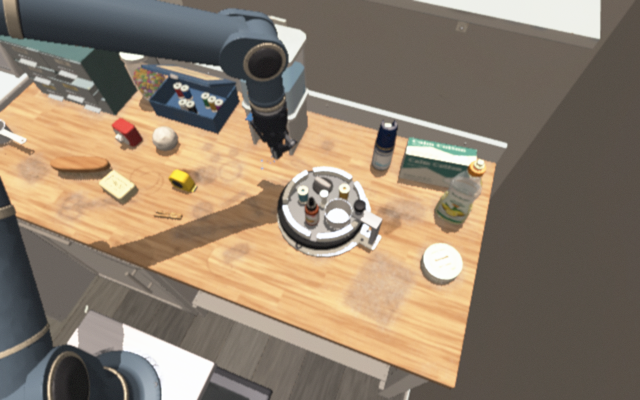

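View pics/t8b.png

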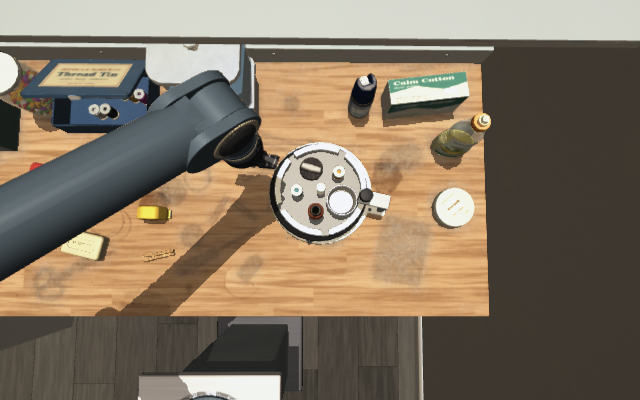

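The force at the end of that retreat read about 180 N for an instant, so something was probably struck. It's now about 1 N with the arm still. I'll check whether the dispenser or anything else moved.

```bash
python3 -c "
from h import *
for c in('side','top'):
    W0=np.load(c+'.npy'); p0=np.load(c+'p.npy'); p,d=imaging.read_camera(c); W=cloud(c,d)
    dz=np.abs(W[...,2]-W0[...,2]); df=np.abs(p.astype(int)-p0).sum(2)
    im=np.clip(df,0,255).astype(np.uint8); cv2.imwrite(f'pics/diff_{c}.png',im)
    m=(W[...,2]>.2)&(W[...,0]>.55)&(W[...,0]<.8)
    for y in (-.2,-.15,-.1,-.05,0,.05):
        k=(W0[...,2]>.05)&(np.abs(W0[...,1]-y)<.025)&(W0[...,0]>.5)&(W0[...,0]<.85)
        print(c,y,k.sum(),np.nanmax(W0[k][:,2]) if k.any() else '',np.nanmin(W0[k][:,0]) if k.any() else '')
s=bot.observe();print(s['position'],s['contact_force'])
"
```

```text
side -0.2 811 0.09688702052474196 0.5001512953444799
side -0.15 324 0.07105599412064179 0.5000624919452705
side -0.1 2888 0.3162343810600139 0.6990722596798724
side -0.05 2107 0.33398324759631415 0.6235559562377084
side 0 1739 0.31698076490080185 0.6970991067973804
side 0.05 138 0.3165490479327222 0.706633166608218
top -0.2 3322 0.5317144077014611 0.5001157561794315
top -0.15 2518 0.5321504093348486 0.5001433069183181
top -0.1 4571 0.5320389578532508 0.6645329014292484
top -0.05 4535 0.532387301191299 0.6260560067619478
top 0 4100 0.5323812435787154 0.6644600304449438
top 0.05 2223 0.532194811628045 0.6642920684310694
[ 0.61296008 -0.10885734  0.13348327] [ 0.02059713 -2.02636203  0.25479029]
```

View pics/diff_side.png

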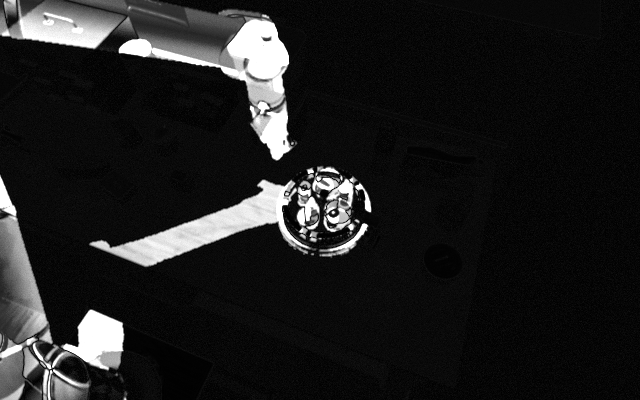

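View pics/diff_top.png

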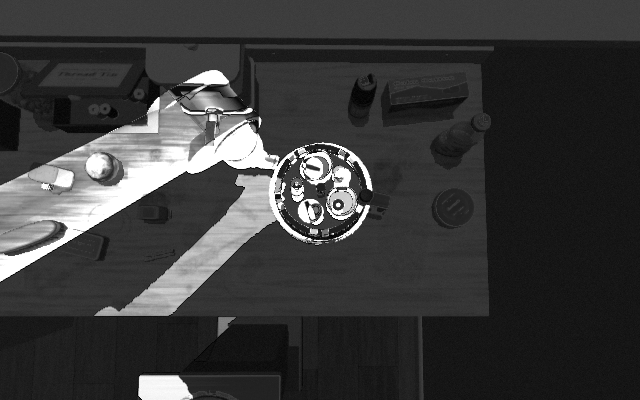

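Nothing else on the table differs between the images (only the arm, its shadow and the deck), so the wrist probably brushed the dispenser. I'll leave slowly in the -x direction and away from it, turning the tool back.

```bash
python3 -c "
from h import *
s=bot.observe();Y=R.from_quat(s['tcp_rot']).as_matrix()[:,1];print(np.degrees(np.arctan2(Y[1],Y[0]))%360)
rows([(.55,-.105,.135,270),(.53,-.105,.17,285),(.50,-.12,.21,300)])"
```

```text
252.68720925444683
[-0.0, 0.001, -0.302] [-0.061, 0.015, -0.001]
[-0.0, 0.001, -0.564] [-0.08, 0.021, -0.036]
[-0.0, 0.001, -0.826] [-0.105, 0.044, -0.076]
```

```bash
python3 -m creep '[[[0,0,0,-0.01,0.001,0,1],[0,0,-0.02,-0.025,0.004,0,1],[0,0,-0.08,-0.045,0.01,0,1],[0,0,-0.16,-0.06,0.015,0,1],[0,0,-0.26,-0.07,0.018,0,1],[0,0,-0.36,-0.08,0.021,-0.01,1],[0,0,-0.46,-0.08,0.021,-0.02,1],[0,0,-0.56,-0.08,0.021,-0.036,1]]]'
python3 -c "
from h import *
s=bot.observe(); print(s['q'].round(2))
rows([(.50,-.12,.21,300),(.47,-.22,.21,305),(.544,-.3405,.21,310),(.544,-.3405,.165,310)])"
```

```text
time_s: 16.0
position: [0.5282, -0.1041, 0.169]
tcp_rot: [0.991, 0.131, -0.002, -0.001]
contact_force: [0.3, 0.2, 0.5]
opening: -0.0002
[-0.71  0.59  1.17  1.98 -0.65  1.01 -0.54]
[-0.004, 0.003, -0.261] [-0.031, 0.008, -0.041]
[-0.004, 0.003, -0.348] [-0.086, 0.097, -0.041]
[-0.004, 0.003, -0.436] [-0.046, 0.232, -0.042]
[-0.004, 0.003, -0.436] [-0.046, 0.232, 0.003]
```

```bash
python3 -m creep '[[[0,0,-0.08,-0.01,0.003,-0.015,1],[0,0,-0.16,-0.02,0.005,-0.03,1],[0,0,-0.26,-0.04,0.01,-0.042,1],[0,0,-0.29,-0.05,0.035,-0.042,1],[0,0,-0.32,-0.07,0.06,-0.042,1],[0,0,-0.35,-0.085,0.09,-0.042,1],[0,0,-0.38,-0.075,0.125,-0.042,1],[0,0,-0.4,-0.065,0.16,-0.042,1]]]'
python3 -c "
from h import *
s=bot.observe(); print(s['q'].round(2))
rows([(.544,-.3405,.21,310),(.544,-.3405,.165,310)])"
```

```text
time_s: 16.67
position: [0.5073, -0.2768, 0.2117]
tcp_rot: [0.946, 0.323, 0.0, -0.002]
contact_force: [1.0, 0.9, 1.4]
opening: 0.0
[-0.32  0.53  1.05  1.85 -0.52  1.07  0.02]
[-0.003, -0.002, -0.04] [-0.01, 0.073, 0.001]
[-0.003, -0.002, -0.04] [-0.01, 0.073, 0.046]
```

```bash
python3 -m creep '[[[0,0,-0.04,-0.003,0.025,0,1],[0,0,-0.04,-0.007,0.05,0,1],[0,0,-0.04,-0.01,0.065,0,1],[0,0,-0.04,-0.01,0.073,0,1],[0,0,-0.04,-0.01,0.073,0.01,1],[0,0,-0.04,-0.01,0.073,0.025,1],[0,0,-0.04,-0.01,0.073,0.04,1],[0,0,-0.04,-0.01,0.073,0.045,1]]]'
python3 -c "
from h import *
s=bot.observe(); print(s['position'],s['q'].round(2))
rows([(.544,-.3405,.165,310)],nd=4)
p=deck('top');cv2.imwrite('pics/t9.png',cv2.resize(p[100:300,220:440,::-1],None,fx=3,fy=3))
p=deck('side');cv2.imwrite('pics/s9.png',cv2.resize(p[100:300,220:440,::-1],None,fx=3,fy=3))"
```

```text
time_s: 17.33
position: [0.5437, -0.3376, 0.1633]
tcp_rot: [0.94, 0.342, -0.002, -0.003]
contact_force: [-0.1, 0.5, 0.3]
opening: 0.0002
[ 0.54365338 -0.33759523  0.16333228] [-0.13  0.67  0.94  1.74 -0.61  1.06  0.15]
[-0.007, 0.001, 0.001] [-0.0016, 0.0024, -0.0017]
top deck from bottle nan notch offset mod72 0.73 spread 0.6 pts 350 55 minsc 27
side deck from bottle 0.9 notch offset mod72 -0.25 spread 0.1 pts 632 95 minsc 35
```

View pics/t9.png

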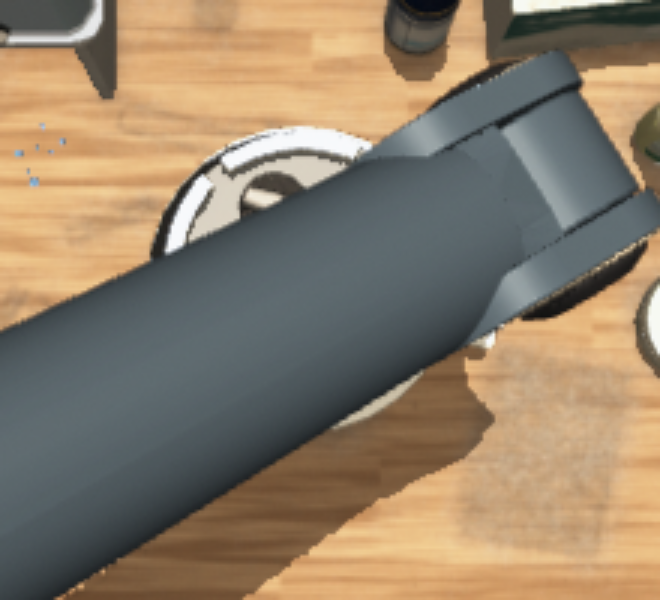

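View pics/s9.png

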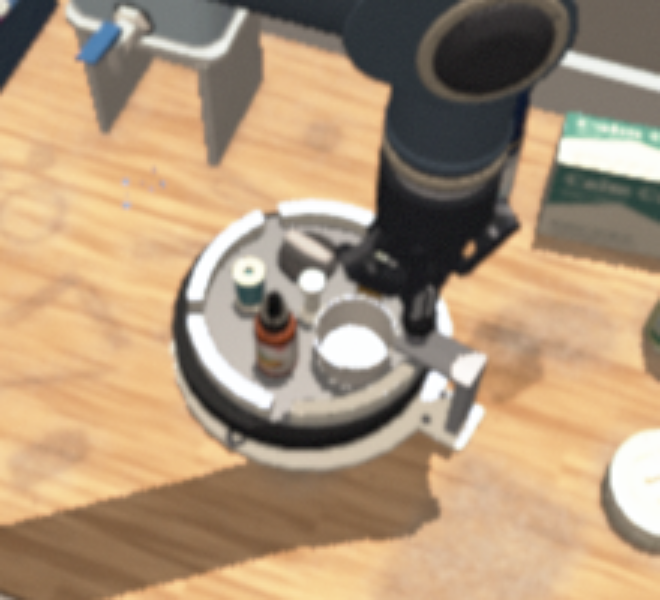

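```bash
python3 -m creep '[[[0,0,0,-0.0008,0.0012,0.002,1],[0,0,0,-0.0016,0.0024,0.004,1],[0,0,0,-0.0016,0.0024,0.0055,1],[0,0,0,-0.0016,0.0024,0.007,1],[0,0,0,-0.0016,0.0024,0.0085,1],[0,0,0,-0.0016,0.0024,0.010,1],[0,0,0,-0.0016,0.0024,0.0115,1],[0,0,0,-0.0016,0.0024,0.013,1]]]' >/dev/null
python3 -c "
from h import *
st();print(bot.observe()['position'])"
```

```text
t 18.1 F tool [-0.17 -0.35 -1.89] r 0.0964 th 258.93 z 0.1545
[ 0.54550029 -0.34369617  0.15453087]
```

```bash
python3 -m creep '[[[0,0,0,0,0,0.0007,1],[0,0,0,0,0,0.0014,1],[0,0,0,0,0,0.0021,1],[0,0,0,0,0,0.0028,1],[0,0,0,0,0,0.0035,1],[0,0,0,0,0,0.0042,1],[0,0,0,0,0,0.0050,1],[0,0,0,0,0,0.0050,1]]]' >/dev/null
python3 -c "
from h import *
st();print(bot.observe()['position'])"
```

```text
t 18.77 F tool [ 0.42  0.95 -2.01] r 0.0963 th 258.9 z 0.1491
[ 0.5454501  -0.34364381  0.14906471]
```

```bash
python3 -m creep '[[[0,0,0,0,0,0.0005,1],[0,0,0,0,0,0.0010,1],[0,0,0,0,0,0.0015,1],[0,0,0,0,0,0.002,1],[0,0,0,0,0,0.0025,1],[0,0,0,0,0,0.003,1],[0,0,0,0,0,0.0035,1],[0,0,0,0,0,0.004,1]]]' >/dev/null
python3 -c "
from h import *
st();print(bot.observe()['position'])"
```

```text
t 19.43 F tool [ 0.33 -0.03 -2.28] r 0.0964 th 258.89 z 0.1452
[ 0.54543753 -0.34365972  0.14522657]
```

```bash
python3 -m creep '[[[0,0,0,0,0,0.0005,1],[0,0,0,0,0,0.0010,1],[0,0,0,0,0,0.0015,1],[0,0,0,0,0,0.002,1],[0,0,0,0,0,0.0025,1],[0,0,0,0,0,0.003,1],[0,0,0,0,0,0.0035,1],[0,0,0,0,0,0.004,1]]]' >/dev/null
python3 -c "
from h import *
st();print(bot.observe()['position'])"
```

```text
t 20.1 F tool [ 0.39  0.54 -2.1 ] r 0.0964 th 258.9 z 0.1412
[ 0.54544066 -0.34365477  0.14120687]
```

```bash
python3 -m creep '[[[0,0,0,0,0,0.0005,1],[0,0,0,0,0,0.0010,1],[0,0,0,0,0,0.0015,1],[0,0,0,0,0,0.002,1],[0,0,0,0,0,0.0025,1],[0,0,0,0,0,0.003,1],[0,0,0,0,0,0.0035,1],[0,0,0,0,0,0.004,1]]]' >/dev/null
python3 -c "
from h import *
st();print(bot.observe()['position'])"
```

```text
t 20.77 F tool [ 0.85  1.12 -2.47] r 0.0964 th 258.88 z 0.1372
[ 0.5454157  -0.34367554  0.13722159]
```

```bash
python3 -m creep '[[[0,0,0,0,0,0.0004,1],[0,0,0,0,0,0.0008,1],[0,0,0,0,0,0.0012,1],[0,0,0,0,0,0.0016,1],[0,0,0,0,0,0.002,1],[0,0,0,0,0,0.0024,1],[0,0,0,0,0,0.0024,1],[0,0,0,0,0,0.0024,1]]]' >/dev/null
python3 -c "
from h import *
st();print(bot.observe()['position'])"
```

```text
t 21.43 F tool [  0.19  -3.54 -14.92] r 0.0965 th 258.99 z 0.137
[ 0.54556312 -0.343829    0.13704357]
```

Force rose to 15 N at z = 0.137, which is the end stop. Now I'll lift off and back away.

```bash
python3 -m creep '[[[0,0,0,0,0,-0.002,1],[0,0,0,0,0,-0.006,1],[0,0,0,0,0,-0.015,1],[0,0,0,0,0,-0.03,1],[0,0,0,0,0,-0.05,1],[0,0,0,0,0,-0.07,1],[0,0,0,0,0,-0.08,1],[0,0,0,0.02,-0.02,-0.08,1]]]'
python3 -c "
from h import *
s=bot.observe(); print(s['q'].round(2),s['contact_force'])
rows([(.45,-.28,.22,300),(.42,-.16,.22,300)])
p=deck('side');cv2.imwrite('pics/s10.png',cv2.resize(p[100:300,220:440,::-1],None,fx=3,fy=3))"
```

```text
time_s: 22.1
position: [0.5465, -0.3223, 0.2193]
tcp_rot: [0.941, 0.338, 0.001, 0.005]
contact_force: [-0.7, -0.0, 0.7]
opening: -0.0001
[-0.2   0.6   1.    1.72 -0.55  1.13  0.08] [-0.67828791 -0.01552307  0.70311049]
[0.009, 0.001, 0.166] [-0.048, -0.094, -0.002]
[0.009, 0.001, 0.166] [0.006, -0.206, -0.003]
side deck from bottle 1.3 notch offset mod72 0.0 spread 0.2 pts 664 84 minsc 30
```

View pics/s10.png

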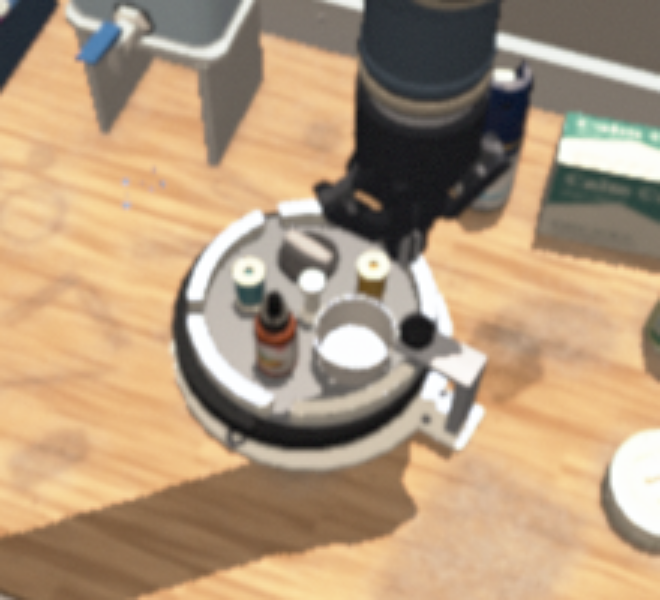

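The knob at (417,330) sits low on the bracket, and the bottle at (276,340) stands on the side of the arrow at (235,437). I'll do a settling row and measure the knob's height and the table.

```bash
python3 -m creep '[[[0,0,0.02,0,-0.02,0,1],[0,0,0.04,-0.02,-0.04,0,1],[0,0,0.08,-0.03,-0.06,0,1],[0,0,0.12,-0.04,-0.08,0,1],[0,0,0.15,-0.04,-0.11,0,1],[0,0,0.16,-0.02,-0.14,0,1],[0,0,0.16,-0.01,-0.17,0,1],[0,0,0.16,-0.01,-0.17,0,1]]]'
python3 -m creep '[[[0,0,0,0,0,0,1],[0,0,0,0,0,0,1],[0,0,0,0,0,0,1],[0,0,0,0,0,0,1],[0,0,0,0,0,0,1],[0,0,0,0,0,0,1],[0,0,0,0,0,0,1],[0,0,0,0,0,0,1]]]'
python3 -c "
from h import *
for c in('side','top'):
    p=deck(c);cv2.imwrite(f'pics/{c}11.png',p[:,:,::-1])
    p,d=imaging.read_camera(c);W=cloud(c,d)
    m=(np.hypot(W[...,0]-.544,W[...,1]+.3405)<.009)&(W[...,2]<.16)
    print(c,'knob z',np.round(np.percentile(W[m][:,2],[10,50,90]),4) if m.any() else None, m.sum())
print(bot.observe()['contact_force'])"
```

```text
time_s: 22.82
position: [0.4296, -0.1845, 0.2135]
tcp_rot: [0.963, 0.27, -0.001, -0.004]
contact_force: [0.9, 0.0, -0.3]
opening: 0.0002
time_s: 23.48
position: [0.4309, -0.192, 0.2148]
tcp_rot: [0.964, 0.265, -0.0, 0.0]
contact_force: [-0.7, -0.3, 0.0]
opening: 0.0002
side deck from bottle 1.3 notch offset mod72 0.13 spread 0.4 pts 673 92 minsc 32
side knob z [0.05   0.1177 0.1193] 63
top deck from bottle -0.6 notch offset mod72 0.34 spread 0.8 pts 1047 131 minsc 33
top knob z [0.1164 0.1184 0.1202] 59
[-0.05439923  0.00716118 -0.06415327]
```

View pics/side11.png

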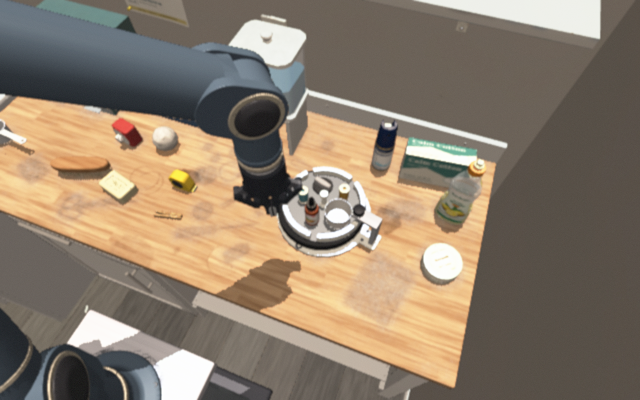

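The knob's top is at z = 0.118 in both views, which is home. The deck is within about 0.3° by its notches, the gripper hangs clear, and the table is unchanged.

```bash
python3 -c "
from station import hand_in
print(hand_in())"
```

```text
the job is handed in; nothing more can be done
None
```

The dropper bottle is at the front over the arrow and the bolt is fully down in its notch. However, I struck something on the way, which may fail the job.

**What I did:** I dragged the rim about 129° clockwise in one stroke, with 10–15 N pressed toward the axis in most readings. I then backed off and pushed the bolt home. It slid at 2–2.5 N and met its end stop at 15 N.

**Last checks:**
- **Deck angle:** the notches put it within about 0.3° of true in both cameras. The bottle itself reads +1.3° from the side camera and -0.6° from the top, which is within measuring error.
- **Bolt:** the knob's top is at z = 0.118 m in both views, which is fully home.
- **Contact and time:** the robot was touching nothing at hand-in, at about 24 s.

**What went wrong:** when I retreated from the rim, one wrist-force reading was about 180 N. That is above the 120 N limit. The arm was beside the drinks dispenser and had probably bumped it, though I did not confirm what it hit. The force was gone 0.2 s later, and before/after pictures showed nothing moved where the arm did not block the view. It also means "touch only the rim and the bolt knob" was probably not met. I should have pulled away from the dispenser more slowly.

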